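Open the clamped bone-sample jar

TASK

Push the yellow yoke of the bench clamp fully home round the square glass jar, so that the jar is braced and cannot turn. Then unscrew its tight blue cap anticlockwise, stop turning as soon as the thread lets go (it takes less than a third of a turn), and lift the cap straight up off the jar. Finish while still holding the cap in the gripper, level and still, a couple of centimetres above the jar's mouth; leave the jar standing in the closed clamp, and leave the other things on the table alone.

Things in the scene. Friction and masses are not known exactly. Their poses are not given: they have to be found in the camera images.
- clamp: bench clamp fixed to the table. Origin: at table level under the middle of the jar's place; y axis along the slide towards the yoke's handle, z up. Grey base plate x -55 to 55, y -55 to 165 mm, 12 mm thick; the jar stands on it. Dark steel back jaw, 60 mm high, inner face at y -32.5 mm, outer at -42.5.
- yoke (a joint): m the yellow U-shaped yoke is drawn back along the clamp's y: 0 = fully home (end stop), 0.08 = fully open; starts at 0.05 to 0.075. Slides stiffly (about 6 N) and stays where it is left. 60 mm high, with flared tips: coming home it squares the jar up between its slick cheeks, which then stop the jar from turning.
- yoke_handle (a point): centre of the top of the yoke's handle, an upright round post with a red end, 18 mm in diameter, top 94 mm above the table, standing free above 30 mm. It travels with the yoke; home, it is 72 mm along the clamp's y from its origin.
- jar: square clear glass jar with a paper label on its +x side, 0.4 to 0.75 kg: body 64 x 64 mm, 78 mm tall, then a round neck 45 mm across up to 107 mm. Origin: centre of its underside; x, y along its sides, z up. It stands loosely in the clamp at the start, within 5 mm and 0.05 rad of the clamp's own origin and axes.
- jar_mouth (a point): centre of the jar's mouth (top of its rubber ring when uncovered), 115 mm above the jar's underside. The springy ring presses the cap's lugs up against the thread ledges (10 to 20 N), so that the cap needs 0.2 to 0.7 N m to turn: an unbraced jar tends to turn with it. The ring rises about 2 mm more as the cap comes off.
- cap: blue ribbed screw cap, 60 mm across, 24 mm tall, 50 g. Origin: centre of its lower rim, 92 mm above the jar's underside when tight (so it spans 104 to 128 mm above the table); z up. Unscrews anticlockwise seen from above, rising 2 mm. Its x axis starts 0 to 0.17 rad anticlockwise of the jar's x axis; from 0.9 to 1.5 rad it is free to lift straight off; stop at 1.55.
- cap_mark (a point): outer end of the white bar on top of the cap, 26 mm from the cap's axis along its x axis, level with its top (24 mm above its lower rim).
- spare_jar: closed bystander jar, round amber glass, 64 mm across, 110 mm tall, white cap; origin under its centre. Not the jar to open.
- brush: bystander brush lying flat
- calipers: bystander calipers lying flat, 200 mm long, 8 mm high
- long_bone: bystander brown bone, about 200 mm long, 30 mm high
- short_bone: bystander bone, about 100 mm long, 22 mm high
- find_tray: fixed blue plastic tray of bones, 200 x 150 x 35 mm; bystander
There are look-alikes about, which are no part of the job. Leave any orange look-alike of the clamp alone.

How it is judged:
By the outcome, as a careful person would: the job done as asked, in the order asked, and still so for the second after the job is handed in, while the arm keeps its last pose, push and grip.
It also fails if it takes over 53 s, if anything falls off the work surface, if the arm or the gripper's body presses on something with over 40 N, if the wrist force passes 120 N, or if a joint passes its speed limit or range.

ROBOT

A 6-joint arm with a two-finger parallel gripper is mounted at the origin on the work surface. World frame = base frame: x ahead of the robot, y to its left, z up, the work surface at z = 0. Lengths are in m, angles in rad, forces in N, time in s.
With the tool pointing down it reaches from about 0.325 to 1 m from the base axis. Payload 5.1 kg.
Tool frame: the origin (TCP) lies at the very end of the fingers, on their centre line; the grasp point (between the pads) lies 19 mm behind it (grasp_offset is the distance from the TCP to the grasp point, in m); z points along the fingers, y is the line along which they close (so a half turn about z gives the same grasp; the last joint's range is limited). The gripper opens to 85 mm and grips with 20 to 120 N. Pads are 22 mm wide; open, the fingers measure 114 mm over their backs; the gripper's body (76 mm by 85 mm) begins 54 mm behind the grasp point. The pads swing forward as they close: fully open they stand 13 mm farther back than shut.
Start: joints at [1.042, 0.124, 1.65, -0, 1.367, -0.083], TCP at [0.28, 0.586, 0.231] pointing down, gripper open.
Joint ranges: [-2.61, 2.61], [-1.02, 2.33], [0.03, 2.71], [-1.35, 4.49], [0.32, 2.68], [-2.91, 2.91]. Speed limits (rad/s): [2.57, 2.57, 3.14, 3.14, 3.14, 3.14].

INTERFACE

Orientations are given as a unit quaternion [x, y, z, w].
In Python, from cell import * gives the robot as it stands.
- The arm moves only by the shell command python3 -m crank 'ROWS' [OPENING] [FORCE]. ROWS is JSON, one flat list of numbers, 6 for each row, row after row: the shift along the tool's x, y, z each as a share of 0.06 m, from -1 to 1, then the turn, a rotation vector about the tool's x, y, z each as a share of 0.08 rad, from -1 to 1. A call has 1 to 12 rows; each row shifts and turns the commanded pose from where the row before left it, along the tool's axes as they then stand; what a row does not reach is not made up. A row lasts 1/8 s, in which the tool goes at most 62.5 mm and 10.7 degrees, less where a joint would pass 70% of its speed; a pose out of reach is approached as far as the arm can. A call with a number of a shift or a turn outside -1 to 1 is refused whole. A call with a gripper value outside its range is refused whole. OPENING is the opening, from 0 (shut) to 1 (fully open), set as the call begins (- or left out, the last holds). The fingers move at their own pace and stop on an object; FORCE is the grip in N (left out, the last holds). Time passes only in rows, so rows that do not move let the fingers close. It gives the time, the measured TCP pose, the force, the opening and the grip force at its end, in the units of the state.
- state(): the state, without advancing time (a new reading comes with each control period).
- grab_frame(name): name is "side" or "top"; returns a dict with "image" (420x560x3 uint8, red, green, blue), "fx", "fy", "cx", "cy" (pixels), "xyz" and "orientation" of the camera in the world. Camera axes: x right, y up, looking along -z (the intrinsics and any distortion apply to the point x, -y, -z); pixel columns grow to the right and rows downward; lengths in m; the calibration is good to about 2 mm. A picture is of the moment at which its call begins. There is no depth.
- sign_off(): hands the job in; it is judged then, once.
The state is a dict: "clock": time; "qpos": joint angles; "joint_vel": joint speeds; "joint_torque": joint torques, N m; "tcp_pos": TCP position; "orientation": TCP orientation; "contact_force": force on the tool from outside, world axes, zero at the start; "torque": the same for the moment, N m; "grip_width": opening from 0.0 (shut) to 1.0 (fully open); "grasp_force": force on a finger pad.
Only numpy, scipy, OpenCV 4.12 (cv2) and the standard library are available. Lean on these libraries where they do the work, as an engineer would, in place of code of your own. Each camera call takes 0.05 s, during which the arm holds its last target. There are 200 camera calls.

## Working session

There is one attempt and no reset: what is moved stays moved. The work goes in short steps, Python scripts to look and compute and a shell command to move; the robot and the scene stay as the last step left them, time stands still between calls to the robot, and variables do not carry over. Pictures are saved under pics/ and viewed, at most 10 in all, crops included, and the job is handed in when it is done.

```bash
mkdir -p pics
python3 - <<'E'
from cell import *
import cv2,json
for n in("top","side"):
    f=grab_frame(n); cv2.imwrite(f"pics/{n}0.png",cv2.resize(f["image"][:,:,::-1],(784,588)))
    print(n,{k:(v if not hasattr(v,'tolist') else v.tolist()) for k,v in f.items() if k!="image"})
print(state())
E
```

```text
top {'fx': 414.317605072027, 'fy': 414.317605072027, 'cx': 277.12491837192533, 'cy': 212.1564139011487, 'xyz': [0.46139187397910864, -0.026843187947794993, 1.1970812422779629], 'orientation': [0.030593039720174433, -0.03499900673358219, -0.6972307885474563, 0.715337936188089]}
side {'fx': 411.13714588662583, 'fy': 411.13714588662583, 'cx': 279.7694497574764, 'cy': 200.1451283487882, 'xyz': [0.21262379358375805, -0.7410253327276047, 0.8578604888034511], 'orientation': [0.39162843520970875, -0.08825960675807275, -0.21631063110206097, 0.8899702924380865]}
{'clock': 0.1, 'qpos': array([ 1.04236387e+00,  1.24441986e-01,  1.65153162e+00, -3.59498039e-05,
        1.36746666e+00, -8.26068579e-02]), 'joint_vel': array([-0.0019147 , -0.00037426, -0.00386134,  0.0006399 ,  0.00119431,
       -0.00029811]), 'joint_torque': array([ 3.19348123e-05, -4.24933183e+01, -3.66652608e+01, -9.54380562e-05,
        3.97248688e-03, -7.09683363e-06]), 'tcp_pos': array([0.28004758, 0.58597886, 0.230178  ]), 'orientation': array([ 2.21067637e-01,  9.75258041e-01, -8.86320250e-04, -2.61084585e-04]), 'contact_force': array([-0.44538698, -0.30323214,  0.6459542 ]), 'torque': array([-0.00435516, -0.02937415, -0.00694719]), 'grasp_force': 0.0, 'grip_width': 1.0019332779375725}
```

View pics/top0.png

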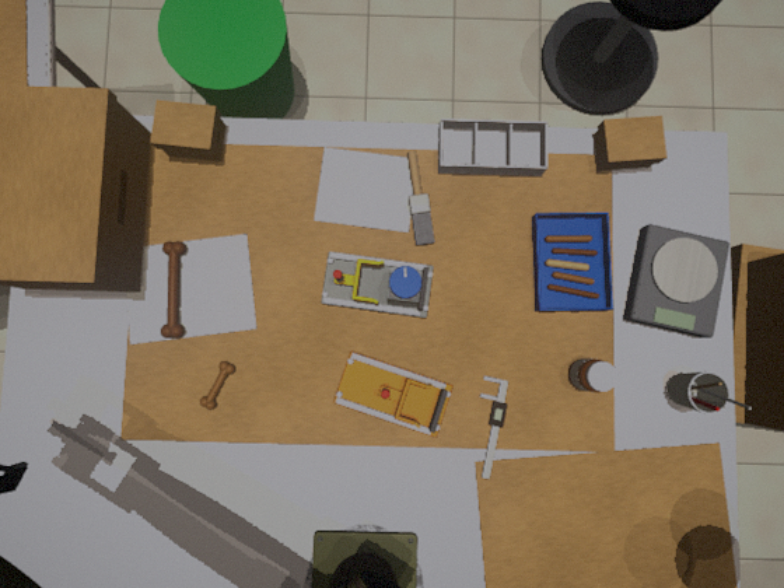

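View pics/side0.png

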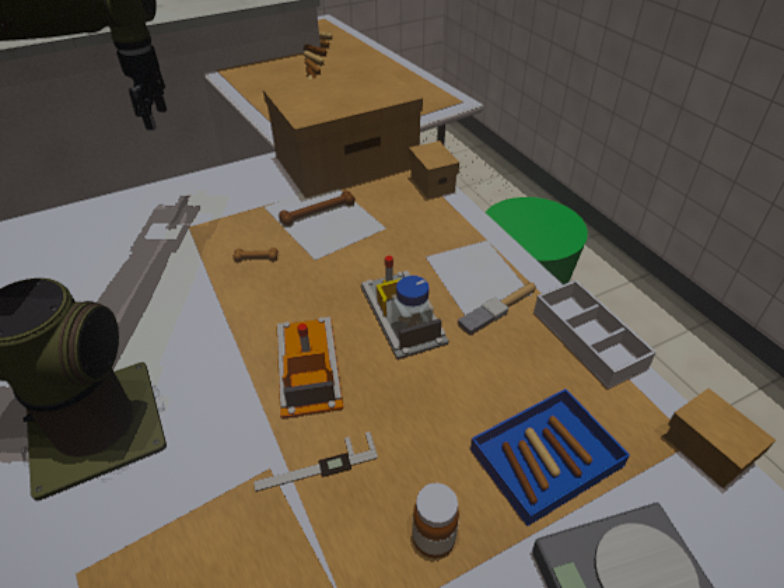

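The top view (784-px scale) shows two possible clamps: the grey/yellow one with the blue-capped jar at about (378,284), and an orange look-alike at (393,393). For jars, there's the blue cap at (405,281), against the white-capped amber spare jar at (597,375). I choose the grey/yellow clamp and will check it in a crop.

```bash
cat > h.py <<'E'
from cell import *
import cv2,numpy as np
from scipy.spatial.transform import Rotation as R
def back(f,uv,z):
    d=R.from_quat(f["orientation"]).apply([(uv[0]-f["cx"])/f["fx"],-(uv[1]-f["cy"])/f["fy"],-1])
    o=np.array(f["xyz"]); return o+d*(z-o[2])/d[2]
def proj(f,p):
    c=R.from_quat(f["orientation"]).inv().apply(np.array(p)-f["xyz"])
    return np.array([f["fx"]*c[0]/-c[2]+f["cx"],f["fy"]*c[1]/c[2]+f["cy"]])
def crop(f,u0,v0,w,h,W=400,H=600):
    return cv2.resize(f["image"][v0:v0+h,u0:u0+w,::-1],(W,H),interpolation=cv2.INTER_CUBIC)
def rel():  # tcp and yaw of tool
    s=state(); r=R.from_quat(s["orientation"]).as_matrix(); print(s["clock"],s["tcp_pos"].round(4),"\n",r.round(3),s["contact_force"].round(1),s["torque"].round(2),s["grip_width"],s["grasp_force"]); return s,r
E
python3 - <<'E'
from h import *
a=grab_frame("top");b=grab_frame("side")
cv2.imwrite("pics/c1.png",np.vstack([crop(a,220,170,100,60,500,300),crop(b,250,175,80,85,500,300*1)[:0],crop(b,250,175,100,60,500,300)]))
E
```

```text
(no output)
```

View pics/c1.png

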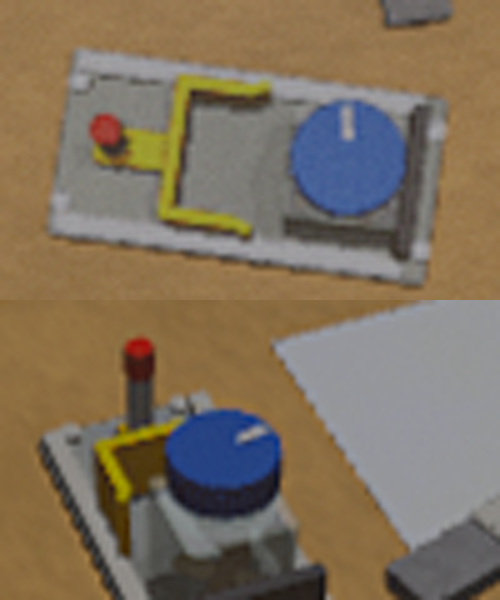

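The crop confirms it: yellow yoke, red-topped handle at (105,128), blue cap at (349,157) with its mark end at (348,105), and a dark jaw on the right.

Run:
```python
from h import *
a=grab_frame("top");b=grab_frame("side")
P=lambda x,y,z:back(a,(220+x/5,170+y/5),z)
S=lambda x,y,z:back(b,(250+x/5,175+(y-300)/5),z)
C=[P(*c,.012)[:2] for c in[(78,50),(447,98),(425,285),(50,235)]]
print(np.round(C,4)); 
yax=(C[0]+C[3]-C[1]-C[2])/2; print("len",np.linalg.norm(yax),np.linalg.norm(C[0]-C[3])); yax/=np.linalg.norm(yax)
cen=np.mean(C,0); print("origin",cen-yax*.055,"yaxis ang",np.arctan2(yax[1],yax[0]))
o=cen-yax*.055; xax=np.array([yax[1],-yax[0]])
for n,p in dict(ht=P(105,128,.094),hs=S(139,345,.094),ct=P(349,157,.128),cs=S(224,443,.128),m=P(348,105,.128),ms=S(262,431,.128)).items():
    d=p[:2]-o; print(n,p[:2].round(4),"clamp x,y",np.round([d@xax,d@yax],4))
s,r=rel()
```

```text
[[ 0.662   0.0896]
 [ 0.6396 -0.1244]
 [ 0.5311 -0.1137]
 [ 0.5543  0.1019]]
len 0.21599368310048767 0.10838713795831294
origin [ 0.59096869 -0.06636916] yaxis ang 1.4651682602295577
ht [0.6062 0.0656] clamp x,y [0.0012 0.1328]
hs [0.6067 0.0651] clamp x,y [0.0018 0.1324]
ct [ 0.5899 -0.0645] clamp x,y [-0.0013  0.0018]
cs [ 0.5928 -0.0614] clamp x,y [0.0013 0.0052]
m [ 0.6171 -0.0633] clamp x,y [0.0257 0.0058]
ms [ 0.6147 -0.0625] clamp x,y [0.0232 0.0063]
0.3 [0.2802 0.5863 0.2309] 
 [[-0.902  0.431 -0.   ]
 [ 0.431  0.902 -0.001]
 [ 0.    -0.001 -1.   ]] [-0.2  0.4 -0.4] [-0.01  0.   -0.04] 1.000954155065299 0.0
```

```bash
python3 -m crank '[-0.72,-0.457,0,0,0,0,-0.72,-0.457,0,0,0,0,-0.72,-0.457,0,0,0,0,-0.72,-0.457,0,0,0,0,-0.72,-0.457,0,0,0,0,-0.72,-0.457,0,0,0,0,-0.72,-0.457,0,0,0,0,-0.72,-0.457,0,0,0,0,-0.72,-0.457,0,0,0,0,-0.72,-0.457,0,0,0,0,-0.72,-0.457,0,0,0,0,-0.72,-0.457,0,0,0,0]' 1
python3 -m crank '[0,0,0,0,0,1,0,0,0,0,0,1,0,0,0,0,0,1,0,0,0,0,0,1,0,0,0,0,0,1,0,0,0,0,0,1,0,0,0,0,0,1,0,0,0,0,0,1,0,0,0,0,0,1,0,0,0,0,0,1,0,0,0,0,0,1,0,0,0,0,0,1]'
python3 -m crank '[0,0,0,0,0,1,0,0,0,0,0,1,0,0,0,0,0,1,0,0,0,0,0,0.4,0,0,0,0,0,0,0,0,0,0,0,0]'
python3 - <<'E'
from h import *
s,r=rel(); print(r.T@(np.array([.6063,.0655,0])-s["tcp_pos"])/.06)
E
```

```text
clock: 1.8
tcp_pos: [0.6069, 0.0645, 0.2314]
orientation: [0.221, 0.975, 0.0, 0.0]
contact_force: [0.3, 0.7, 1.0]
grip_width: 1.001
grasp_force: 0.0
clock: 3.3
tcp_pos: [0.6061, 0.066, 0.2313]
orientation: [0.647, 0.762, -0.0, -0.0]
contact_force: [1.0, -0.5, 0.3]
grip_width: 1.0
grasp_force: 0.0
clock: 4.05
tcp_pos: [0.6061, 0.0661, 0.2313]
orientation: [0.744, 0.669, -0.0, 0.0]
contact_force: [0.0, -0.5, -0.0]
grip_width: 1.0
grasp_force: 0.0
4.05 [0.6061 0.0661 0.2313] 
 [[ 0.106  0.994 -0.   ]
 [ 0.994 -0.106 -0.   ]
 [-0.     0.    -1.   ]] [ 0.  -0.5 -0. ] [ 0.02 -0.01  0.03] 0.9995556200591428 0.0
[-8.75037462e-03  3.54969948e-03  3.85512738e+00]
```

```bash
python3 -m crank '[0,0,0.8,0,0,0,0,0,0.8,0,0,0,0,0,0.6,0,0,0,0,0,0.4,0,0,0,0,0,0.17,0,0,0,0,0,0,0,0,0]'
python3 -m crank '[0,0,0,0,0,0,0,0,0,0,0,0,0,0,0,0,0,0,0,0,0,0,0,0,0,0,0,0,0,0,0,0,0,0,0,0,0,0,0,0,0,0,0,0,0,0,0,0]' 0 60
python3 - <<'E'
from h import *
rel()
a=grab_frame("top");b=grab_frame("side")
cv2.imwrite("pics/c2.png",np.vstack([crop(a,220,170,100,60,500,300),crop(b,230,160,100,60,500,300)]))
E
```

```text
clock: 4.8
tcp_pos: [0.606, 0.066, 0.0648]
orientation: [0.744, 0.668, -0.0, -0.0]
contact_force: [0.3, -0.2, 0.2]
grip_width: 0.999
grasp_force: 0.0
clock: 5.8
tcp_pos: [0.6064, 0.0661, 0.0658]
orientation: [0.744, 0.668, 0.0, 0.0]
contact_force: [-2.4, 0.3, 6.1]
grip_width: 0.189
grasp_force: 58.7
5.8 [0.6064 0.0661 0.0658] 
 [[ 0.107  0.994  0.001]
 [ 0.994 -0.107  0.   ]
 [ 0.     0.001 -1.   ]] [-2.4  0.3  6.1] [0.06 0.28 0.05] 0.1890929028661535 58.659626841545105
```

View pics/c2.png

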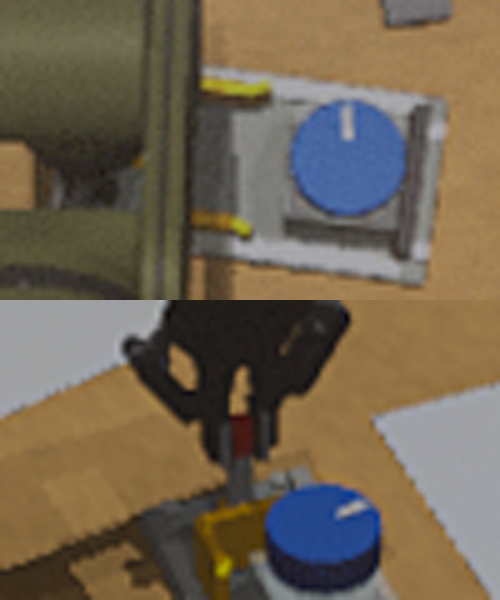

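Side view: the fingers hold the red-topped post at (240,440), clear of the cap. Now I'll push along the slide.

```bash
python3 -m crank '[-0.1,0,0,0,0,0,-0.15,0,0,0,0,0,-0.15,0,0,0,0,0,-0.15,0,0,0,0,0,-0.15,0,0,0,0,0,-0.1,0,0,0,0,0,0,0,0,0,0,0]'
python3 -m crank '[-0.04,0,0,0,0,0,-0.04,0,0,0,0,0,-0.04,0,0,0,0,0,-0.04,0,0,0,0,0,0,0,0,0,0,0]'
python3 - <<'E'
from h import *
s,r=rel(); print(r.T@s["contact_force"], (s["tcp_pos"][:2]-[.591,-.0664])@[.1054,.9944])
E
```

```text
clock: 6.78
tcp_pos: [0.6013, 0.0192, 0.0658]
orientation: [0.744, 0.668, 0.001, -0.001]
contact_force: [-2.3, 4.1, 5.3]
grip_width: 0.191
grasp_force: 58.9
clock: 7.4
tcp_pos: [0.6003, 0.0102, 0.0658]
orientation: [0.744, 0.668, 0.001, -0.001]
contact_force: [-2.0, 5.3, 5.5]
grip_width: 0.188
grasp_force: 58.9
7.4 [0.6003 0.0102 0.0658] 
 [[ 0.107  0.994  0.001]
 [ 0.994 -0.107  0.003]
 [ 0.003  0.    -1.   ]] [-2.   5.3  5.5] [ 0.82  0.23 -0.04] 0.18785886997551576 58.86515736579895
[ 5.05670389 -2.54255539 -5.53602201] 0.07719886939173581
```

Still 5 N of sliding force. I'll creep on to the end stop.

```bash
for i in 1 2; do python3 -m crank '[-0.03,0,0,0,0,0,-0.03,0,0,0,0,0,0,0,0,0,0,0]'; done
```

```text
clock: 7.78
tcp_pos: [0.5999, 0.0068, 0.0658]
orientation: [0.744, 0.668, 0.001, -0.001]
contact_force: [-1.9, 6.1, 6.5]
grip_width: 0.19
grasp_force: 58.9
clock: 8.15
tcp_pos: [0.5999, 0.0068, 0.0658]
orientation: [0.744, 0.668, 0.004, -0.003]
contact_force: [0.6, 18.7, 4.3]
grip_width: 0.186
grasp_force: 58.7
```

```bash
python3 -m crank '[-0.04,0,0,0,0,0,-0.04,0,0,0,0,0,0,0,0,0,0,0]'
python3 - <<'E'
from h import *
s,r=rel()
a=grab_frame("top");b=grab_frame("side")
cv2.imwrite("pics/c3.png",np.vstack([crop(a,220,170,100,60,500,300),crop(b,250,175,100,60,500,300)]))
E
```

```text
clock: 8.52
tcp_pos: [0.5999, 0.0067, 0.0659]
orientation: [0.744, 0.668, 0.007, -0.006]
contact_force: [2.1, 34.9, 5.2]
grip_width: 0.19
grasp_force: 58.6
8.525 [0.5999 0.0067 0.0659] 
 [[ 0.109  0.994  0.003]
 [ 0.994 -0.109  0.018]
 [ 0.019  0.001 -1.   ]] [ 2.1 34.9  5.2] [ 5.33 -0.42 -0.04] 0.189704877971068 58.58934044837952
```

View pics/c3.png

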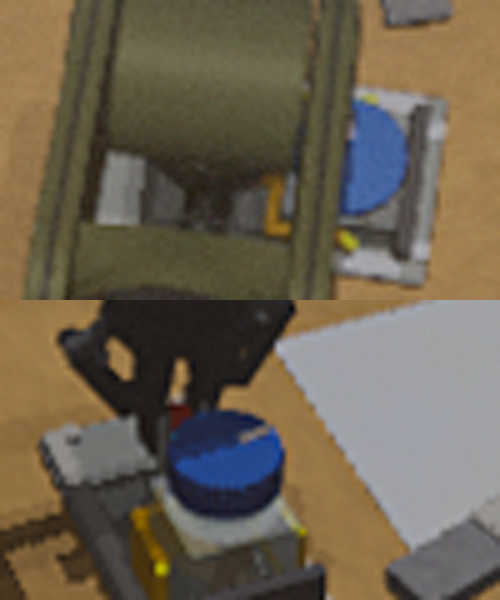

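The yoke hasn't moved between 18 and 35 N, and its tips sit at the back jaw at (345,240), so it's at the end stop. I'll ease off, release, rise and move over the cap.

```bash
python3 -m crank '[0.06,0,0,0,0,0,0.06,0,0,0,0,0,0,0,0,0,0,0]'
python3 -m crank '[0,0,0,0,0,0,0,0,0,0,0,0,0,0,0,0,0,0,0,0,0,0,0,0,0,0,0,0,0,0,0,0,0,0,0,0]' 1
python3 -m crank '[0,0,-0.5,0,0,0,0,0,-0.8,0,0,0,0,0,-0.8,0,0,0,0,0,-0.4,0,0,0,-0.4,0,0,0,0,0,-0.4,0,0,0,0,0,-0.4,0,0,0,0,0,0,0,0,0,0,0,0,0,0,0,0,0]'
python3 - <<'E'
from h import *
s,r=rel(); print(r.T@(np.array([.592,-.065,.095])-s["tcp_pos"])/.06)
E
```

```text
clock: 9.0
tcp_pos: [0.5999, 0.0068, 0.0658]
orientation: [0.744, 0.668, 0.002, -0.001]
contact_force: [-1.0, 9.2, 4.9]
grip_width: 0.189
grasp_force: 58.9
clock: 9.75
tcp_pos: [0.5995, 0.0039, 0.0651]
orientation: [0.744, 0.668, -0.0, 0.0]
contact_force: [0.1, -0.1, -0.6]
grip_width: 1.0
grasp_force: 0.0
clock: 10.88
tcp_pos: [0.5918, -0.0672, 0.2151]
orientation: [0.744, 0.668, 0.0, -0.0]
contact_force: [-0.3, -0.5, -0.3]
grip_width: 1.0
grasp_force: 0.0
10.875 [ 0.5918 -0.0672  0.2151] 
 [[ 0.107  0.994 -0.   ]
 [ 0.994 -0.107  0.   ]
 [ 0.    -0.    -1.   ]] [-0.3 -0.5 -0.3] [-0.01 -0.03 -0.02] 1.0003098808863584 0.0
[ 3.60913550e-02 -4.13237241e-04  2.00147417e+00]
```

```bash
python3 -m crank '[0.036,0,0.6,0,0,0,0,0,0.6,0,0,0,0,0,0.4,0,0,0,0,0,0.25,0,0,0,0,0,0.13,0,0,0,0,0,0,0,0,0]'
python3 -m crank '[0,0,0,0,0,0,0,0,0,0,0,0,0,0,0,0,0,0,0,0,0,0,0,0,0,0,0,0,0,0]' 0 60
python3 - <<'E'
from h import *
s,r=rel()
a=grab_frame("top");b=grab_frame("side")
cv2.imwrite("pics/c4.png",np.vstack([crop(a,220,170,100,60,500,300),crop(b,250,165,100,60,500,300)]))
E
```

```text
clock: 11.62
tcp_pos: [0.5922, -0.0652, 0.0964]
orientation: [0.744, 0.668, 0.0, 0.0]
contact_force: [-0.1, 0.2, 0.1]
grip_width: 0.995
grasp_force: 0.0
clock: 12.25
tcp_pos: [0.5923, -0.0655, 0.0981]
orientation: [0.744, 0.668, 0.0, 0.0]
contact_force: [-3.7, 0.4, 5.7]
grip_width: 0.69
grasp_force: 63.4
12.25 [ 0.5923 -0.0655  0.0981] 
 [[ 0.107  0.994  0.001]
 [ 0.994 -0.107 -0.   ]
 [-0.     0.001 -1.   ]] [-3.7  0.4  5.7] [0.06 0.57 0.06] 0.6897861307930356 63.40135434642434
```

View pics/c4.png

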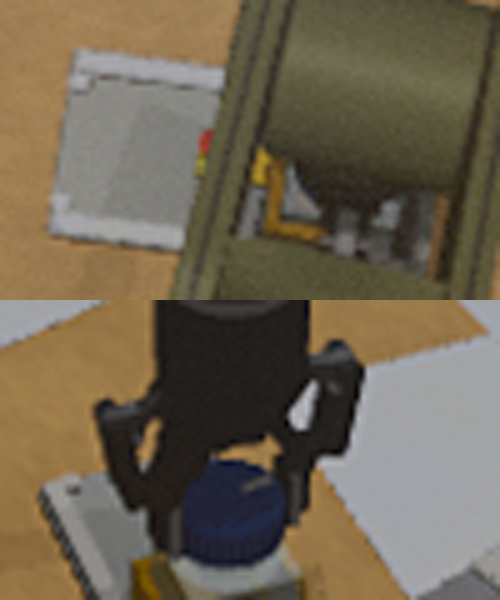

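The side view shows the fingers on either side of the cap at (235,515), with the grip good. I'll turn anticlockwise (negative about tool z) and let the tool rise with the thread.

```bash
cat > t.py <<'E'
from h import *
s=state(); m=R.from_quat(s["orientation"]).as_matrix(); print("   yaw turned",round(np.arctan2(m[1,1],m[0,1])+.107,3),"tau",s["torque"].round(2),"F",s["contact_force"].round(1))
E
python3 -m crank '[0,0,-0.002,0,0,-0.5,0,0,-0.002,0,0,-0.5,0,0,-0.002,0,0,-0.5,0,0,-0.002,0,0,-0.5]'; python3 t.py
python3 -m crank '[0,0,-0.002,0,0,-0.5,0,0,-0.002,0,0,-0.5,0,0,-0.002,0,0,-0.5,0,0,-0.002,0,0,-0.5]';python3 t.py
python3 -m crank '[0,0,-0.002,0,0,-0.5,0,0,-0.002,0,0,-0.5,0,0,-0.002,0,0,-0.5,0,0,-0.002,0,0,-0.5]';python3 t.py
```

```text
clock: 12.85
tcp_pos: [0.5929, -0.0655, 0.0983]
orientation: [0.688, 0.726, 0.001, 0.001]
contact_force: [-1.5, 0.3, 2.9]
grip_width: 0.692
grasp_force: 63.5
   yaw turned 0.16 tau [ 0.14  0.04 -0.28] F [-1.5  0.3  2.9]
clock: 13.35
tcp_pos: [0.5931, -0.0652, 0.0986]
orientation: [0.628, 0.778, 0.001, 0.001]
contact_force: [-0.1, 2.0, 0.6]
grip_width: 0.691
grasp_force: 63.8
   yaw turned 0.32 tau [ 0.27 -0.3  -0.21] F [-0.1  2.   0.6]
clock: 13.85
tcp_pos: [0.5932, -0.065, 0.0989]
orientation: [0.564, 0.826, 0.001, 0.001]
contact_force: [1.2, 2.7, 0.6]
grip_width: 0.695
grasp_force: 64.0
   yaw turned 0.48 tau [ 0.34 -0.32 -0.21] F [1.2 2.7 0.6]
```

```bash
python3 -m crank '[0,0,-0.002,0,0,-0.5,0,0,-0.002,0,0,-0.5,0,0,-0.002,0,0,-0.5,0,0,-0.002,0,0,-0.5]'; python3 t.py
python3 -m crank '[0,0,-0.002,0,0,-0.4,0,0,-0.002,0,0,-0.4]';python3 t.py
python3 -m crank '[0,0,-0.002,0,0,-0.4,0,0,-0.002,0,0,-0.4]';python3 t.py
```

```text
clock: 14.35
tcp_pos: [0.5931, -0.0651, 0.0993]
orientation: [0.496, 0.869, 0.001, 0.001]
contact_force: [0.5, 1.9, 0.9]
grip_width: 0.687
grasp_force: 64.1
   yaw turned 0.641 tau [ 0.3  -0.27 -0.07] F [0.5 1.9 0.9]
clock: 14.6
tcp_pos: [0.593, -0.0655, 0.0997]
orientation: [0.467, 0.884, 0.0, 0.001]
contact_force: [0.8, 1.8, 4.6]
grip_width: 0.689
grasp_force: 64.5
   yaw turned 0.706 tau [ 0.27 -0.21 -0.02] F [0.8 1.8 4.6]
clock: 14.85
tcp_pos: [0.5928, -0.0659, 0.0997]
orientation: [0.438, 0.899, 0.0, 0.001]
contact_force: [1.1, -0.4, 5.3]
grip_width: 0.69
grasp_force: 64.5
   yaw turned 0.77 tau [ 0.01 -0.28 -0.03] F [ 1.1 -0.4  5.3]
```

Torque fell to nearly zero and the ring now pushes up, so the thread is letting go. I'll add a small margin, then test the lift.

```bash
python3 -m crank '[0,0,-0.002,0,0,-0.5,0,0,-0.002,0,0,-0.5,0,0,0,0,0,-0.25]'; python3 t.py
python3 -m crank '[0,0,-0.02,0,0,0,0,0,-0.02,0,0,0,0,0,0,0,0,0]';python3 t.py
```

```text
clock: 15.22
tcp_pos: [0.5926, -0.0659, 0.0997]
orientation: [0.393, 0.919, -0.0, 0.001]
contact_force: [1.0, -0.0, 5.0]
grip_width: 0.694
grasp_force: 64.5
   yaw turned 0.87 tau [ 0.05 -0.26 -0.04] F [ 1. -0.  5.]
clock: 15.6
tcp_pos: [0.5914, -0.0654, 0.1007]
orientation: [0.394, 0.919, -0.0, -0.001]
contact_force: [-0.0, 0.1, 1.5]
grip_width: 0.689
grasp_force: 64.2
   yaw turned 0.868 tau [-0.02 -0.12 -0.03] F [-0.   0.1  1.5]
```

```bash
python3 -m crank '[0,0,-0.04,0,0,0,0,0,-0.04,0,0,0,0,0,0,0,0,0]';python3 t.py
python3 -m crank '[0,0,-0.06,0,0,0,0,0,-0.08,0,0,0,0,0,-0.08,0,0,0,0,0,-0.08,0,0,0,0,0,-0.06,0,0,0,0,0,0,0,0,0,0,0,0,0,0,0,0,0,0,0,0,0]';python3 t.py
python3 - <<'E'
from h import *
a=grab_frame("top");b=grab_frame("side")
cv2.imwrite("pics/c5.png",np.vstack([crop(a,220,170,100,60,500,300),crop(b,250,165,100,60,500,300)]))
E
```

```text
clock: 15.98
tcp_pos: [0.5916, -0.0654, 0.106]
orientation: [0.394, 0.919, -0.0, -0.0]
contact_force: [-0.2, -0.6, 0.2]
grip_width: 0.692
grasp_force: 64.5
   yaw turned 0.868 tau [ 0.08 -0.    0.01] F [-0.2 -0.6  0.2]
clock: 16.98
tcp_pos: [0.5918, -0.0654, 0.1275]
orientation: [0.394, 0.919, -0.0, -0.0]
contact_force: [-0.3, -0.9, -0.5]
grip_width: 0.691
grasp_force: 64.5
   yaw turned 0.868 tau [-0.02 -0.01 -0.01] F [-0.3 -0.9 -0.5]
```

View pics/c5.png

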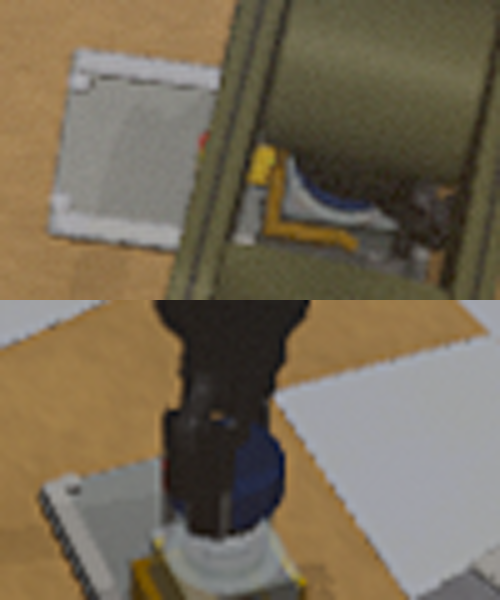

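The side view shows the cap in the grip at (260,480), off the neck; the jar stands in the clamp with its neck showing at (220,550). Rim height is about 0.133 m and the mouth is at 0.127–0.129 m, so I'll raise another 17 mm.

```bash
python3 -m crank '[0,0,-0.07,0,0,0,0,0,-0.07,0,0,0,0,0,-0.07,0,0,0,0,0,-0.06,0,0,0,0,0,0,0,0,0,0,0,0,0,0,0,0,0,0,0,0,0,0,0,0,0,0,0]';python3 t.py
python3 - <<'E'
from h import *
b=grab_frame("side");cv2.imwrite("pics/c6.png",crop(b,235,145,120,90,800,600))
E
```

```text
clock: 18.08
tcp_pos: [0.5919, -0.0654, 0.1438]
orientation: [0.394, 0.919, -0.0, -0.0]
contact_force: [-0.0, -1.0, -1.3]
grip_width: 0.69
grasp_force: 64.5
   yaw turned 0.868 tau [ 0.01 -0.02 -0.  ] F [-0.  -1.  -1.3]
```

View pics/c6.png

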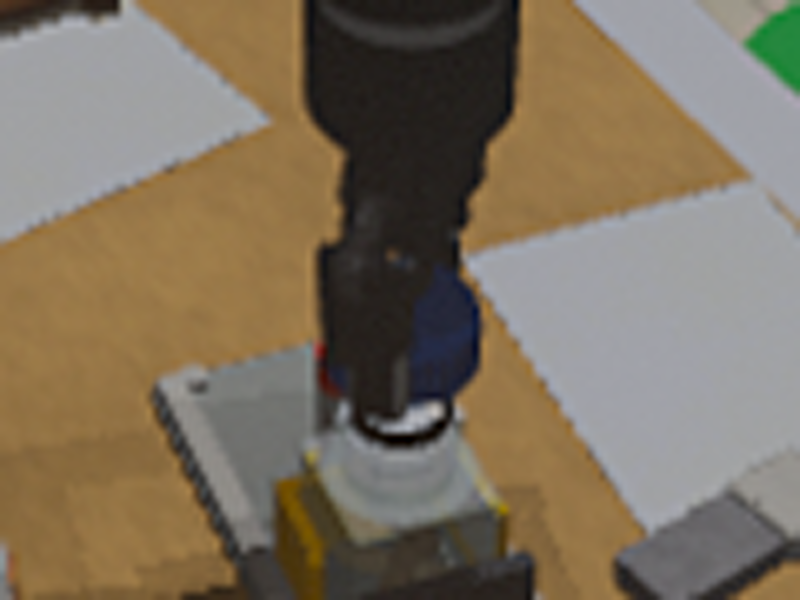

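The jar's open mouth with its black ring shows at (405,425), with the cap held above it at (430,335). The jar stands in the closed clamp.

```bash
python3 -c "
from cell import *
print(sign_off())"
```

```text
the job is handed in; nothing more can be done
None
```

The job is handed in after about 18 s of the 53 s allowed: the yoke is at its end stop and the cap came free after about 0.87 rad. The gripper now holds the cap about 2 cm above the open jar, which still stands in the closed clamp; sign-off returned no verdict.

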